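# Latch the recipe stand and hold a bag clip open round the card's edge

### The job

First swing the red-knobbed keeper bar of the recipe-card stand all the way down into its forked catch. Then squeeze the handles of the orange spring clip so that its jaws gape wide, lift it, and bring it in from the side over the card's upright right-hand edge (the edge away from the keeper's hinge), so that the card stands well inside the open mouth with one jaw in front of it, one behind it, and neither touching it. Finish like that, still squeezing the clip wide open in the gripper, clear of the stand; leave the stand where it is and disturb nothing else.

Things in the scene. Friction and masses are not known exactly. Their poses are not given: they have to be found in the camera images.
- stand: recipe-card stand, loose, 1.5 kg: steel foot 100 (x) x 135 (y) x 14 mm, oak rail to z = 30, a stiff cream card upright in it. Origin: centre of the underside, below the card; z up. The card is the plane x = 0, 3 mm thick, y -75 to +75, top z = 112 mm; picture to -x, toward the robot. Right edge y = -75 is free. Keeper's post (y +62, to z 60) and forked catch (y -4, to z 58) are at x = -26
- keeper (a joint): keeper bar of the stand, rad: 0 = level, down in the forked catch (its stop); grows to 1.4 as it swings up; starts at 0.75 to 1.25. It swings in the stand's plane x = -26 mm, parallel to the card, about a hinge at its +y end: the free end with the knob comes down toward -y. It stays where it is left (friction: about 0.8 N at the knob)
- keeper_hinge (a point): the keeper's hinge axis (parallel to the stand's x), at (-26, +62, 50) mm in the stand's frame
- keeper_knob (a point): middle of the red knob, a round bar 14 mm thick, 46 mm long, parallel to the stand's x, at the keeper's free end 80 mm from the hinge axis. The point is 52 mm in front of the card (26 mm in front of the keeper bar's plane); the knob reaches 18 mm further forward. Closed, it is at y = -18, z = 50 mm of the stand
- clip: orange spring bag clip, 70 g, lying on its side: two halves 36 mm tall on an upright spring pivot. Origin: on the pivot at the underside; z up, +x along the shut jaws; the frame turns with the +y half. Jaws reach 50 mm ahead of the pivot, handles 46 mm behind it, spreading from 41 mm (outsides, 32 mm behind the pivot) to 50 mm at the ends. Squeezing the handles opens the jaws; let go, it shuts
- clip_jaw (a joint): angle between the jaws, rad: 0 = shut, 0.5 = wide open (stop). At the stop the handles are parallel, 26 mm over the outsides, and the jaws symmetric about their line: tips 27 mm apart, 48 mm ahead of the pivot; mouth 16 mm wide 28 mm ahead of it. Pinched 32 mm behind the pivot it takes 3 N to start and 8 N at the stop; 15 to 20 N is firm. Handles are flat from 12 mm behind the pivot to their ends
- tip_a (a point): inner face of the clip's +y jaw at its tip, mid-height (50 mm ahead of the pivot, 18 mm above the underside)
- tip_b (a point): inner face of the clip's other (-y) jaw at its tip, mid-height
- card_edge (a point): point on the card's free right-hand edge, at (0, -75, 85) mm in the stand's frame
- mug: white mug with dots, 82x114x91 mm, a bystander; origin at the centre of its underside
- jam_jar: jam jar, 63x68x115 mm, a bystander; origin at the centre of its underside
- tuna_tin: small tin with blue and yellow wrapper, 57 mm across, 72 mm tall, a bystander; origin at the centre of its underside
- teaspoon: teaspoon lying flat, 134x27x12 mm, a bystander; origin at the centre of its underside

How it is judged:
By the outcome, as a careful person would: the job done as asked, in the order asked, and still so for the second after the job is handed in, while the arm keeps its last pose, push and grip.
It also fails if it takes over 54 s, if anything falls off the work surface, if the arm or the gripper's body presses on something with over 40 N, if the wrist force passes 120 N, or if a joint passes its speed limit or range.

### The arm

A 6-joint arm with a two-finger parallel gripper is mounted at the origin on a cart in front of the work surface, level with it; the furniture and walls round the work are solid. World frame = base frame: x ahead of the robot, y to its left, z up, the work surface at z = 0. Lengths are in m, angles in rad, forces in N, time in s.
With the tool pointing down it reaches from about 0.35 to 0.85 m from the base axis. Payload 8.1 kg.
Tool frame: the origin (TCP) lies midway between the tips of the shut fingers; the grasp point (between the pads) lies 19 mm behind it; z points along the fingers, y is the line along which they close (so a half turn about z gives the same grasp; the last joint's range is limited). The gripper opens to 93 mm and grips with 3 to 60 N. Pads are 15 mm wide; open, the fingers measure 128 mm over their backs; the gripper's body (75 mm by 188 mm) begins 65 mm behind the grasp point.
Start: joints at [1.115, 0.13, 1.488, -0, 1.523, -0.085], TCP at [0.217, 0.559, 0.219] pointing down, gripper open.
Joint ranges: [-2.96, 2.96], [-0.89, 2.26], [0.02, 2.5], [-1.34, 4.48], [0, 2.73], [-2.66, 2.66]. Speed limits (rad/s): [2.39, 2.39, 2.79, 3.14, 3.14, 3.14].

### API

Orientations are given as a rotation vector (axis times angle).
In Python, from plant import read_state, read_camera, get_calibration, close_job gives the robot as it stands.
- The arm moves only by the shell command python3 -m crank 'ROWS' [FORCE]. ROWS is JSON, a list that holds one entry, the list of rows, each a list of 7 numbers: the gripper's target within -1 to 1 (fully open at 1, half-way at 0, shut at -1), then the shift along the tool's x, y, z as a fraction of full scale, then the turn, a rotation vector about the tool's x, y, z as a fraction of full scale. In form: [[[grip, x, y, z, rx, ry, rz], ...]]. A call has exactly 5 rows; each row is the pose to reach, as a shift and turn from the pose commanded when the call began, along the tool's axes at that moment; what a row does not reach only later rows make up. Full scale, the value 1, is 0.5 m for a shift and 90 degrees for a turn. A row lasts 1/8 s, in which the tool goes at most 62.5 mm and 10.7 degrees, less where a joint would pass 70% of its speed; a pose out of reach is approached as far as the arm can. A call with a number of a shift or a turn outside -1 to 1 is refused whole. A call with a gripper value outside its range is refused whole. The fingers move at their own pace and stop on an object; FORCE is the grip in N (left out, the last holds). Time passes only in rows, so rows that repeat a pose let the fingers close, or fill a call up. It gives the time, the measured TCP pose, the force, the opening and the grip force at its end, in the units of the state.
- read_state(): the state, without advancing time (a new reading comes with each control period).
- read_camera(name): name is "side" or "top"; returns the picture (480x640x3 uint8, red, green, blue); there is no depth.
- get_calibration(name): a dict with "fx", "fy", "cx", "cy" (pixels), "dist_coeffs" ([k1, k2, p1, p2, k3] as OpenCV has them; the pictures are not rectified), "eye" and "orientation" of the camera in the world. Camera axes: x right, y down, z forward; pixel columns grow to the right and rows downward; lengths in m; the calibration is good to about 2 mm. A picture is of the moment at which its call begins. get_calibration takes no time and is no camera call.
- close_job(): hands the job in; it is judged then, once.
The state is a dict: "t": time; "q": joint angles; "dq": joint speeds; "joint_torque": joint torques, N m; "tool_pos": TCP position; "orientation": TCP orientation; "force": force on the tool from outside, world axes, zero at the start; "wrist_torque": the same for the moment, N m; "opening": finger opening in m; "gripper_force": force on a finger pad.
Only numpy, scipy, OpenCV 4.12 (cv2) and the standard library are available. Lean on these libraries where they do the work, as an engineer would, in place of code of your own. Each camera call takes 0.05 s, during which the arm holds its last target. There are 200 camera calls.

## Working session

There is one attempt and no reset: what is moved stays moved. The work goes in short steps, Python scripts to look and compute and a shell command to move; the robot and the scene stay as the last step left them, time stands still between calls to the robot, and variables do not carry over. Pictures are saved under pics/ and viewed, at most 10 in all, crops included, and the job is handed in when it is done.

```bash
ls; mkdir -p pics; python3 - <<'E'
from plant import *
import cv2
for n in("top","side"):
    cv2.imwrite(f"pics/{n}0.png",read_camera(n)[:,:,::-1]); print(get_calibration(n))
s=read_state();print(s)
E
```

```text
pics
{'fx': 468.29725542247445, 'fy': 468.29725542247445, 'cx': 314.73513975463845, 'cy': 235.276110660624, 'dist_coeffs': array([-0.07459138,  0.        ,  0.        ,  0.        ,  0.        ]), 'eye': array([ 0.57065266, -0.07525714,  0.92164193]), 'orientation': array([-2.17994274,  2.21350909, -0.07140615])}
{'fx': 453.1321599950615, 'fy': 453.1321599950615, 'cx': 320.67692711446205, 'cy': 246.08955821878502, 'dist_coeffs': array([-0.0953461,  0.       ,  0.       ,  0.       ,  0.       ]), 'eye': array([0.30400732, 0.40964126, 0.81978792]), 'orientation': array([-0.75250627,  2.6963818 , -0.94101359])}
{'t': 0.1, 'q': array([ 1.11458848e+00,  1.31072937e-01,  1.48913561e+00, -3.18371099e-05,
        1.52302060e+00, -8.54110365e-02]), 'dq': array([-0.000726  , -0.00259511, -0.00390352, -0.00223353, -0.00208829,
       -0.00059268]), 'joint_torque': array([ 9.05145516e-04, -5.61328089e+01, -4.93106782e+01,  7.70633435e-02,
        2.87664053e-02, -6.57168084e-05]), 'tool_pos': array([0.21718788, 0.558769  , 0.21771904]), 'orientation': array([-5.79037682e-01, -3.08735414e+00,  2.48995009e-03]), 'force': array([-0.30356143,  0.22250333, -0.27881227]), 'wrist_torque': array([-0.03861015,  0.09281672, -0.00016185]), 'gripper_force': 0.0, 'opening': 0.09300029233297735}
```

View pics/top0.png

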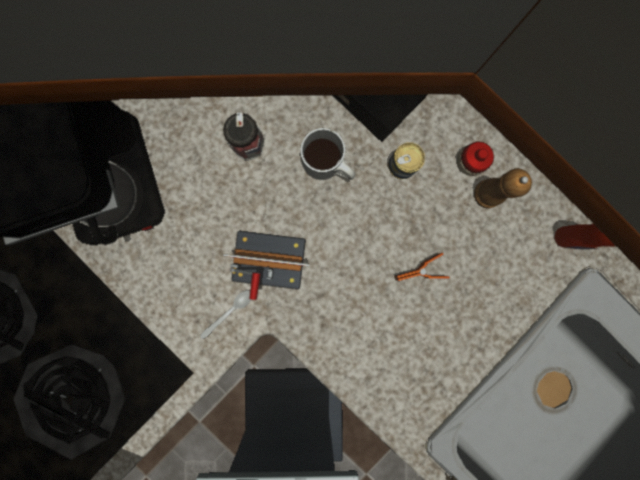

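View pics/side0.png

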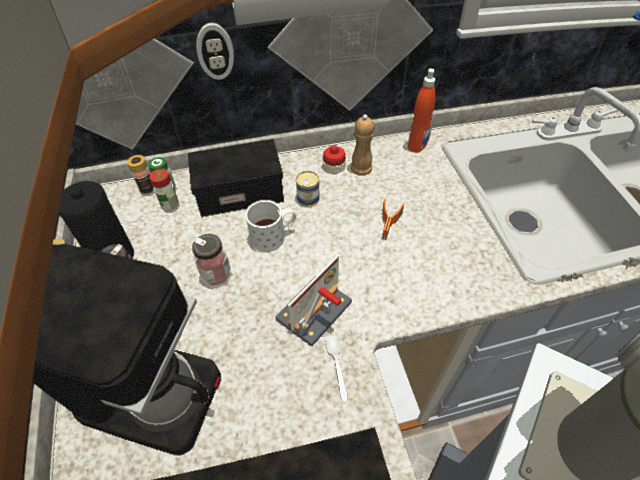

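The top view shows the stand near (269,260), with the red knob at (255,285). The clip is near (422,270), with its jaws pointing left toward the stand and its handles to the right. Next I'll enlarge both.

```bash
python3 - <<'E'
import cv2,numpy as np
t=cv2.imread("pics/top0.png");s=cv2.imread("pics/side0.png")
def c(i,x,y,w,h,k):return cv2.resize(i[y:y+h,x:x+w],None,fx=k,fy=k,interpolation=cv2.INTER_CUBIC)
a=np.vstack([np.hstack([c(t,220,222,100,75,4),c(t,380,235,100,75,4)]),np.hstack([c(s,265,250,100,75,4),c(s,350,180,100,75,4)])])
cv2.imwrite("pics/crop0.png",a)
E
```

```text
(no output)
```

View pics/crop0.png

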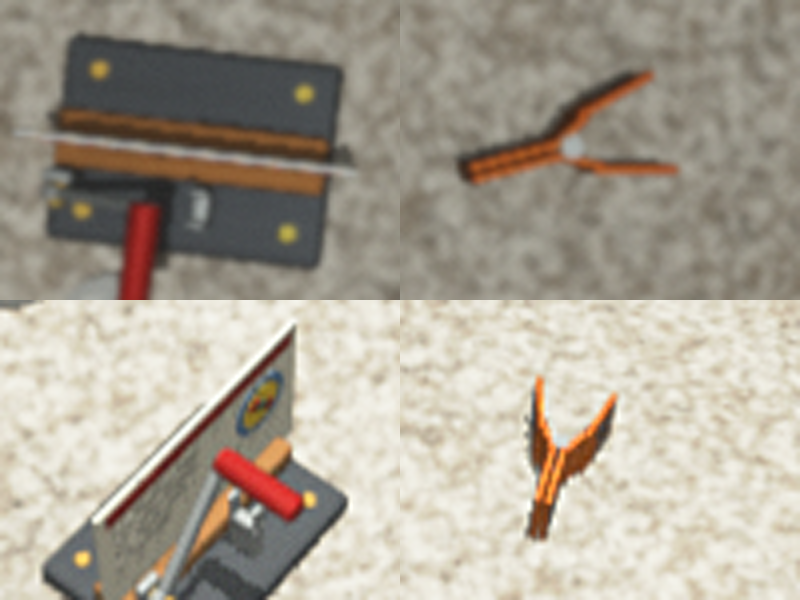

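```bash
cat > h.py <<'E'
import numpy as np,cv2
from scipy.spatial.transform import Rotation as R
from scipy.optimize import least_squares
from plant import *
C={n:get_calibration(n) for n in("top","side")}
def proj(n,P):
    c=C[n];Rw=R.from_rotvec(c["orientation"]).as_matrix()
    K=np.array([[c["fx"],0,c["cx"]],[0,c["fy"],c["cy"]],[0,0,1.]])
    return cv2.projectPoints((np.atleast_2d(P)-c["eye"])@Rw,np.zeros(3),np.zeros(3),K,c["dist_coeffs"])[0][:,0]
def T(p,P): # x,y,yaw
    P=np.atleast_2d(P)/1000.;c,s=np.cos(p[2]),np.sin(p[2])
    return np.c_[p[0]+c*P[:,0]-s*P[:,1],p[1]+s*P[:,0]+c*P[:,1],P[:,2]]
def fit(f,obs,x0):
    # obs: list (cam,(u,v)); f(p)-> world points in same order
    def r(p):
        W=f(p);return np.concatenate([proj(n,W[i])[0]-uv for i,(n,uv) in enumerate(obs)])
    s=least_squares(r,x0,loss="soft_l1");return s.x,r(s.x).reshape(-1,2).round(1)
E
cat > m.py <<'E'
from h import *
o=lambda n,ox,oy:lambda x,y:(n,(ox+x/4-.4,oy+y/4-.4))
t=o("top",220,222);s=o("side",265,250)
P=[[50,67.5,14],[50,-67.5,14],[-50,-67.5,14],[-50,67.5,14],[0,75,112],[0,-75,112],[0,-75,112],[0,75,112],[-50,-67.5,14]]
obs=[t(72,37),t(341,68),t(318,268),t(48,237),t(15,132),t(356,172),s(295,24),s(97,220),s(347,203)]
ko=[t(146,208),s(222,163),s(293,208)]
def f(p):
    a=p[3];K=[[x,62-80*np.cos(a),50+80*np.sin(a)] for x in(-27,-27,-70)]
    return T(p,np.array(P+K))
p,r=fit(f,obs+ko,[.57,.05,0,1.]);print("stand",p,r.tolist())
tc=o("top",380,235);sc=o("side",350,180)
Q=[[0,0,36],[50,0,36],[-46,25,36],[-46,-25,36],[0,0,36],[-46,25,36],[-46,-25,36]]
for nm,(i,j) in {"a":(2,3),"b":(3,2)}.items():
    Q2=np.array([Q[0],Q[1],Q[i],Q[j],Q[4],Q[i],Q[j]],float)
    ob=[tc(172,147),tc(70,170),tc(252,73),tc(277,170),sc(157,143),sc(214,97),sc(140,80)]
    p2,r=fit(lambda p:T(p,Q2),ob,[.5,-.25,1.6]);print("clip",nm,p2,r.tolist())
print("card_edge",T(p,[0,-75,85]),"knob",T(p,[-52,62-80*np.cos(p[3]),50+80*np.sin(p[3])]),"closed",T(p,[-52,-18,50]))
E
python3 m.py
```

```text
stand [ 0.57598665  0.00539591 -0.13526472  0.88469821] [[0.5, -0.9], [2.2, -0.3], [1.7, 1.0], [-0.1, 0.3], [-2.0, -0.4], [-1.2, 0.0], [-1.1, -1.3], [-2.3, 0.7], [1.7, -3.4], [-0.3, 0.6], [0.1, -0.1], [0.7, 1.1]]
clip a [ 0.54875963 -0.28561568  1.75073568] [[-0.6, 0.2], [-0.7, -0.4], [5.5, 26.8], [-6.1, -23.2], [0.4, -1.1], [1.3, -0.1], [-0.3, -1.1]]
clip b [ 0.54975363 -0.28645278  1.80042212] [[-0.2, -0.3], [0.0, 0.4], [-0.3, -0.5], [0.0, 0.7], [0.1, -1.5], [-20.0, -5.6], [18.8, 3.2]]
card_edge [[ 0.56587271 -0.06891902  0.085     ]] knob [[0.52598792 0.02362302 0.11189791]] closed [[ 0.52203429 -0.00542734  0.05      ]]
```

```bash
cat > go.py <<'E'
# go.py x y z toolY_angle : print tool-frame fractions from measured pose to a tool-down target
import sys;from h import *
x,y,z,a=map(float,sys.argv[1:5]);s=read_state()
R0=R.from_rotvec(s["orientation"])
Y=np.array([np.cos(a),np.sin(a),0]);Z=np.array([0,0,-1.]);X=np.cross(Y,Z)
R1=R.from_matrix(np.c_[X,Y,Z])
print("shift",(R0.inv().apply(np.array([x,y,z])-s["tool_pos"])/.5).round(4),"turn",((R0.inv()*R1).as_rotvec()/(np.pi/2)).round(4))
print("t",s["t"],"pos",s["tool_pos"].round(4),"F",s["force"].round(1),"open",round(s["opening"],4),"q",s["q"].round(2))
E
sed -i 's/sc(214,97),sc(140,80)\]/sc(214,97),sc(140,80)]\n    Q2[5],Q2[6]=np.array(Q[2]),np.array(Q[3])/' m.py; python3 m.py | grep clip; python3 go.py .524 .0256 .175 -.135
```

```text
clip a [ 0.54875963 -0.28561568  1.75073568] [[-0.6, 0.2], [-0.7, -0.4], [5.5, 26.8], [-6.1, -23.2], [0.4, -1.1], [1.3, -0.1], [-0.3, -1.1]]
clip b [ 0.54944467 -0.28612012  1.78646622] [[-0.3, -0.2], [-0.3, 0.2], [-0.3, -0.1], [-0.2, 1.3], [0.2, -1.3], [0.6, -0.8], [-1.2, -1.3]]
shift [-0.9583 -0.7714  0.0866] turn [-9.000e-04  6.000e-04  8.499e-01]
t 0.1 pos [0.2172 0.5588 0.2177] F [-0.3  0.2 -0.3] open 0.093 q [ 1.11  0.13  1.49 -0.    1.52 -0.09]
```

Clip is at (0.549, -0.286), yaw 1.786. I'm moving above the knob now, with the fingers shut.

```bash
python3 -m crank '[[[-1,-0.958,-0.771,0.086,0,0,0.85],[-1,-0.958,-0.771,0.086,0,0,0.85],[-1,-0.958,-0.771,0.086,0,0,0.85],[-1,-0.958,-0.771,0.086,0,0,0.85],[-1,-0.958,-0.771,0.086,0,0,0.85]]]' 20; python3 go.py .524 .0256 .175 -.135
```

```text
t: 0.72
tool_pos: [0.3733, 0.2872, 0.1964]
orientation: [-1.919, -2.488, 0.0]
force: [0.8, 0.9, -0.1]
opening: 0.0476
gripper_force: 0.0
shift [-0.5825  0.1586  0.0429] turn [-1.000e-04  1.000e-04  2.494e-01]
t 0.725 pos [0.3733 0.2872 0.1964] F [ 0.8  0.9 -0.1] open 0.0476 q [ 0.55 -0.21  1.86 -0.    1.49  0.29]
```

```bash
python3 -m crank '[[[-1,-0.5825,0.1586,0.043,0,0,0.249],[-1,-0.5825,0.1586,0.043,0,0,0.249],[-1,-0.5825,0.1586,0.043,0,0,0.249],[-1,-0.5825,0.1586,0.043,0,0,0.249],[-1,-0.5825,0.1586,0.043,0,0,0.249]]]'; python3 - <<'E'
from h import *
import subprocess
t=read_camera("top");s=read_camera("side")
c=lambda i,x,y:cv2.resize(i[y:y+120,x:x+100],None,fx=4,fy=4,interpolation=cv2.INTER_CUBIC)
cv2.imwrite("pics/k1.png",np.hstack([c(t,210,200),c(s,265,220)])[:,:,::-1])
E
python3 go.py .524 .0256 .175 -.135
```

```text
t: 1.35
tool_pos: [0.5256, 0.0261, 0.1749]
orientation: [-2.36, -2.073, 0.0]
force: [-0.1, 0.1, -0.5]
opening: 0.0011
gripper_force: 0.0
shift [ 0.0028 -0.0048 -0.0014] turn [-0.0005  0.001   0.001 ]
t 1.45 pos [0.5262 0.0239 0.1743] F [-0.6  0.2  0.1] open 0.0003 q [-0.05 -0.04  1.75 -0.    1.44  0.08]
```

View pics/k1.png

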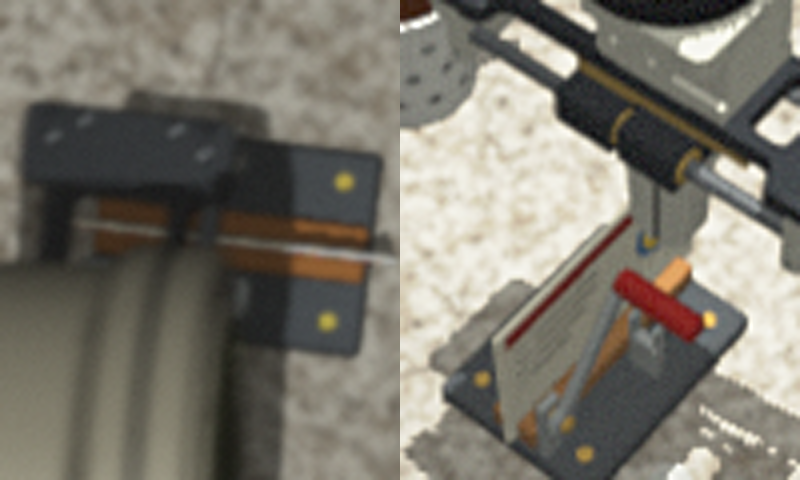

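The side crop shows the fingers directly above the red knob, which is at about (660,305). I'll push down along the arc.

```bash
python3 -m crank '[[[-1,0,0,0.098,0,0,0],[-1,-0.011,0,0.12,0,0,0],[-1,-0.022,0,0.132,0,0,0],[-1,-0.036,0,0.151,0,0,0],[-1,-0.047,0,0.172,0,0,0]]]'; python3 go.py .523 -.0055 .057 -.135
```

```text
t: 2.08
tool_pos: [0.5223, 0.0048, 0.0893]
orientation: [2.359, 2.074, 0.001]
force: [0.1, -0.6, 0.1]
opening: 0.0006
gripper_force: 0.6
shift [-0.0202  0.004   0.0645] turn [0.0005 0.     0.0042]
t 2.075 pos [0.5223 0.0048 0.0893] F [ 0.1 -0.6  0.1] open 0.0006 q [-0.09  0.02  1.84 -0.    1.27  0.04]
```

```bash
python3 -m crank '[[[-1,-0.006,0,0.018,0,0,0],[-1,-0.01,0,0.036,0,0,0],[-1,-0.012,0,0.052,0,0,0],[-1,-0.012,0,0.062,0,0,0],[-1,-0.012,0,0.066,0,0,0]]]'; python3 go.py .523 -.0055 .057 -.135
```

```text
t: 2.7
tool_pos: [0.5213, -0.0008, 0.0567]
orientation: [-2.359, -2.074, 0.0]
force: [-6.8, -1.3, 13.0]
opening: 0.0005
gripper_force: 6.3
shift [-0.0088  0.0045 -0.0007] turn [-0.0001  0.0001  0.0042]
t 2.7 pos [ 0.5213 -0.0008  0.0567] F [-6.8 -1.3 13. ] open 0.0005 q [-0.1   0.06  1.87 -0.    1.21  0.03]
```

```bash
python3 -m crank '[[[-1,0,0,-0.06,0,0,0],[-1,0,0,-0.16,0,0,0],[-1,0,0,-0.25,0,0,0],[1,0,0,-0.25,0,0,0],[1,0,0,-0.25,0,0,0]]]'; python3 go.py .5562 -.3174 .12 .215
```

```text
t: 3.32
tool_pos: [0.5211, -0.0007, 0.1807]
orientation: [-2.359, -2.074, 0.0]
force: [-0.7, -0.8, -0.5]
opening: 0.016
gripper_force: 0.0
shift [-0.6192  0.1508  0.1213] turn [-2.000e-04 -1.000e-04 -2.187e-01]
t 3.325 pos [ 0.5211 -0.0007  0.1807] F [-0.7 -0.8 -0.5] open 0.016 q [-0.1  -0.06  1.76  0.    1.45  0.03]
```

```bash
python3 -m crank '[[[1,-0.619,0.151,0.121,0,0,-0.219],[1,-0.619,0.151,0.121,0,0,-0.219],[1,-0.619,0.151,0.121,0,0,-0.219],[1,-0.619,0.151,0.121,0,0,-0.219],[1,-0.619,0.151,0.121,0,0,-0.219]]]'; python3 -m crank '[[[1,0,0,0,0,0,0],[1,0,0,0,0,0,0],[1,0,0,0,0,0,0],[1,0,0,0,0,0,0],[1,0,0,0,0,0,0]]]';python3 - <<'E'
from h import *
t=read_camera("top");s=read_camera("side")
c=lambda i,x,y:cv2.resize(i[y:y+120,x:x+100],None,fx=4,fy=4,interpolation=cv2.INTER_CUBIC)
cv2.imwrite("pics/k2.png",np.vstack([np.hstack([c(t,220,200),c(s,265,220)])[:300*2//2+100],np.hstack([c(t,380,220),c(s,340,150)])])[:,:,::-1][:, :][:800])
i=cv2.imread("pics/k2.png");cv2.imwrite("pics/k2.png",cv2.resize(i,None,fx=.7,fy=.7))
E
python3 go.py .5562 -.3174 .12 .215
```

```text
t: 3.95
tool_pos: [0.5533, -0.3009, 0.1212]
orientation: [-1.968, -2.445, 0.0]
force: [1.1, -0.5, 0.8]
opening: 0.0661
gripper_force: 0.0
t: 4.58
tool_pos: [0.5549, -0.2991, 0.1248]
orientation: [1.968, 2.448, 0.0]
force: [0.2, 0.4, -0.6]
opening: 0.0931
gripper_force: 0.0
shift [-0.0359 -0.0049  0.0092] turn [0.0002 0.0002 0.0007]
t 4.675 pos [ 0.5548 -0.2994  0.1246] F [ 0.   0.1 -0.1] open 0.0926 q [-0.58  0.27  1.5   0.    1.37 -0.79]
```

View pics/k2.png

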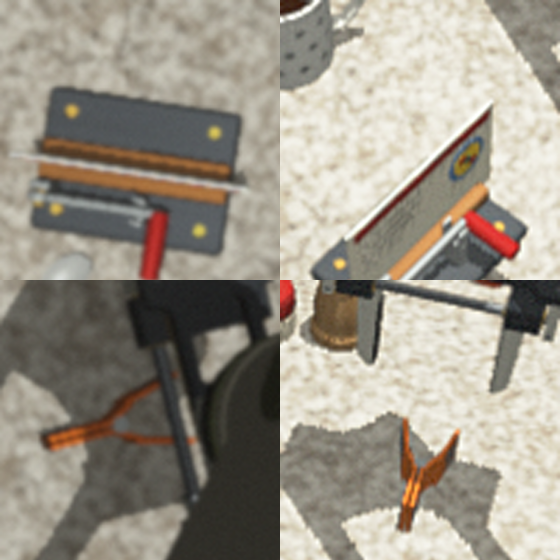

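The keeper bar lies level along the stand in the fork, and the open fingers straddle the clip handles. Next I descend and squeeze.

```bash
python3 -m crank '[[[1,-0.036,-0.005,0.09,0,0,0],[1,-0.036,-0.005,0.17,0,0,0],[1,-0.036,-0.005,0.22,0,0,0],[1,-0.036,-0.005,0.242,0,0,0],[1,-0.036,-0.005,0.242,0,0,0]]]'; python3 go.py .5562 -.3174 .004 .215; python3 - <<'E'
from h import *
a=cv2.imread("pics/top0.png",0)
b=cv2.cvtColor(read_camera("top"),cv2.COLOR_RGB2GRAY)
cv2.imwrite("pics/top_b.png",b)
for n,(x,y,w,h) in {"base":(236,228,72,28),"ref":(300,128,50,60)}.items():
    W=np.eye(2,3,dtype=np.float32)
    print(n,cv2.findTransformECC(a[y:y+h,x:x+w],b[y:y+h,x:x+w],W,cv2.MOTION_EUCLIDEAN))
E
```

```text
t: 5.3
tool_pos: [0.5557, -0.3176, 0.0029]
orientation: [-1.969, -2.447, 0.0]
force: [1.2, -0.1, 0.2]
opening: 0.0933
gripper_force: 0.0
shift [ 0.0002  0.001  -0.0021] turn [-0.0004 -0.0004  0.0003]
t 5.3 pos [ 0.5557 -0.3176  0.0029] F [ 1.2 -0.1  0.2] open 0.0933 q [-0.6   0.43  1.54 -0.    1.17 -0.81]
base (0.9764759920258104, array([[ 0.99941885, -0.03408768,  1.1686854 ],
       [ 0.03408768,  0.99941885,  0.06725068]], dtype=float32))
ref (0.9998993658760054, array([[ 9.9999982e-01,  6.4441172e-04, -7.8753931e-03],
       [-6.4441172e-04,  9.9999982e-01,  1.1900675e-02]], dtype=float32))
```

```bash
python3 -m crank '[[[-1,0,0,0,0,0,0],[-1,0,0,0,0,0,0],[-1,0,0,0,0,0,0],[-1,0,0,0,0,0,0],[-1,0,0,0,0,0,0]]]' 18;  python3 -m crank '[[[-1,0,0,0,0,0,0],[-1,0,0,0,0,0,0],[-1,0,0,0,0,0,0],[-1,0,0,0,0,0,0],[-1,0,0,0,0,0,0]]]'
```

```text
t: 5.98
tool_pos: [0.5559, -0.3179, 0.0032]
orientation: [-1.97, -2.447, 0.0]
force: [0.7, -0.5, -0.0]
opening: 0.048
gripper_force: 0.1
t: 6.6
tool_pos: [0.5559, -0.3179, 0.0033]
orientation: [1.97, 2.447, -0.0]
force: [-0.2, -0.4, -0.1]
opening: 0.0258
gripper_force: 17.8
```

```bash
python3 -m crank '[[[-1,0,0,-0.02,0,0,0],[-1,0,0,-0.06,0,0,0],[-1,0,0,-0.1,0,0,0],[-1,0,0,-0.134,0,0,0],[-1,0,0,-0.134,0,0,0]]]';python3 - <<'E'
from h import *
t=read_camera("top");s=read_camera("side")
cv2.imwrite("pics/top2.png",t[:,:,::-1]);cv2.imwrite("pics/side2.png",s[:,:,::-1])
c=lambda i,x,y:cv2.resize(i[y:y+75,x:x+100],None,fx=4,fy=4,interpolation=cv2.INTER_CUBIC)
cv2.imwrite("pics/k3.png",np.vstack([np.hstack([c(t,220,222),c(t,370,235)]),np.hstack([c(s,265,250),c(s,340,160)])])[:,:,::-1])
E
```

```text
t: 7.22
tool_pos: [0.5575, -0.3189, 0.0733]
orientation: [1.967, 2.444, 0.001]
force: [-0.3, -0.7, -0.1]
opening: 0.0257
gripper_force: 17.8
```

View pics/k3.png

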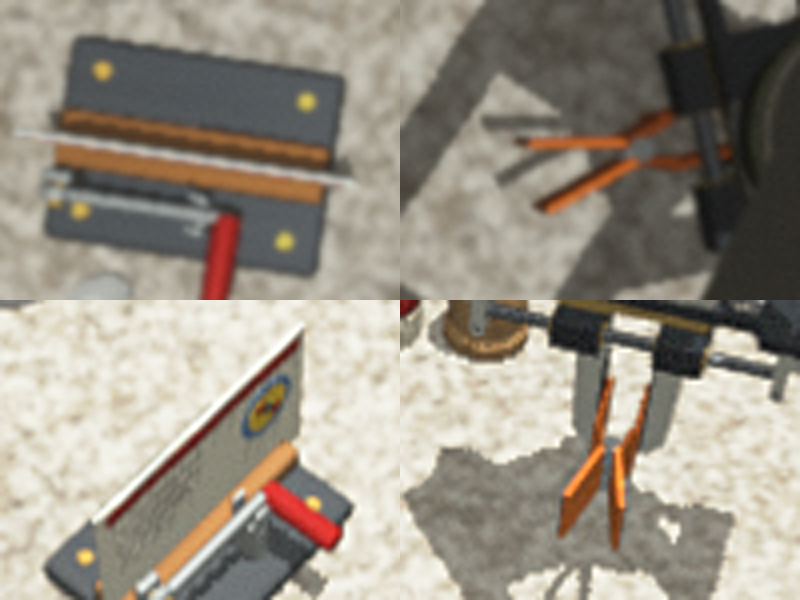

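```bash
cat > m2.py <<'E'
from h import *
o=lambda n,ox,oy:lambda x,y:(n,(ox+x/4-.4,oy+y/4-.4))
t=o("top",220,222);s=o("side",265,250)
P=[[50,67.5,14],[50,-67.5,14],[-50,-67.5,14],[-50,67.5,14],[0,75,112],[0,-75,112],[0,-75,112],[0,75,112],[-50,-67.5,14]]
obs=[t(77,38),t(343,76),t(315,274),t(45,236),t(15,133),t(353,183),s(302,28),s(97,220),s(352,203)]
p,r=fit(lambda p:T(p,P),obs,[.576,.005,-.135]);print("stand",p,r.tolist())
p,r=fit(lambda p:T(p,P),obs[:6],[.576,.005,-.135]);print("top only",p,r.tolist())
p1,r=fit(lambda p:T(p,P),[t(72,37),t(341,68),t(318,268),t(48,237),t(15,132),t(356,172)],[.576,.005,-.135]);print("before",p1)
st=read_state();Rt=R.from_rotvec(st["orientation"]).as_matrix();print(st["tool_pos"],Rt[:,0])
zt=.107+st["tool_pos"][2]-.0733
g=st["tool_pos"]+Rt[:,0]*.080;g[2]=zt
print("tips pred",proj("top",g),proj("side",g)," seen",370+133.5/4-.4,235+175.5/4-.4,"side seen",340+(579-400+192)/8-.4,160+(490-300+455-300)/8-.4)
print("edge",T(p,[0,-75,85]))
for y in(-200,-137):print(y,T(p,[0,y,0]))
E
python3 m2.py
```

```text
stand [ 0.57326658  0.00570286 -0.16501364] [[-0.0, -0.7], [2.1, 0.2], [1.4, 1.9], [-0.1, 0.8], [-2.0, -0.4], [-0.8, 0.2], [-0.8, -1.1], [-2.1, 0.8], [1.9, -1.8]]
top only [ 0.57365964  0.00561507 -0.15990975] [[-0.1, -0.7], [2.1, -0.2], [1.6, 1.5], [0.0, 0.8], [-2.0, -0.4], [-0.7, -0.3]]
before [ 0.57584914  0.00557608 -0.12933227]
[ 0.5559436  -0.31791584  0.07036917] [-2.13696945e-01  9.76899966e-01 -2.66472661e-04]
tips pred [[405.36385725 278.49157846]] [[387.4235654  208.03526342]]  seen 402.975 278.475 side seen 385.975 202.725
edge [[ 0.56171746 -0.06842805  0.085     ]]
-200 [[ 0.54181382 -0.19183326  0.        ]]
-137 [[ 0.55184525 -0.12963703  0.        ]]
```

The picture shows the keeper level in its fork and the clip gaping at its stop. The stand has turned slightly (about 2°), so I'm using the refit pose. Next is a pre-approach to the right of the card.

```bash
python3 go.py .5412 -.1917 .070 -.162
```

```text
shift [0.2529 0.0251 0.0007] turn [2.000e-04 1.000e-04 2.402e-01]
t 7.325 pos [ 0.5559 -0.3179  0.0704] F [ 0.3  0.1 -1.8] open 0.0257 q [-0.6   0.35  1.51 -0.    1.28 -0.81]
```

```bash
python3 -m crank '[[[-1,0.05,0.005,0,0,0,0.06],[-1,0.11,0.011,0,0,0,0.12],[-1,0.17,0.017,0,0,0,0.18],[-1,0.22,0.022,0,0,0,0.22],[-1,0.253,0.025,0,0,0,0.24]]]';python3 -m crank '[[[-1,0,0,0,0,0,0],[-1,0,0,0,0,0,0],[-1,0,0,0,0,0,0],[-1,0,0,0,0,0,0],[-1,0,0,0,0,0,0]]]';python3 go.py .5412 -.1917 .070 -.162;python3 - <<'E'
from h import *
t=read_camera("top");s=read_camera("side")
c=lambda i,x,y:cv2.resize(i[y:y+75,x:x+100],None,fx=4,fy=4,interpolation=cv2.INTER_CUBIC)
cv2.imwrite("pics/k4.png",np.vstack([np.hstack([c(t,250,230),c(t,310,235)]),np.hstack([c(s,290,230),c(s,350,200)])])[:,:,::-1])
E
```

```text
t: 7.95
tool_pos: [0.54, -0.19, 0.0688]
orientation: [-2.393, -2.032, 0.001]
force: [0.1, 0.2, -0.8]
opening: 0.0257
gripper_force: 17.8
t: 8.57
tool_pos: [0.5411, -0.192, 0.0702]
orientation: [2.394, 2.034, 0.0]
force: [-0.3, -0.1, -0.7]
opening: 0.0257
gripper_force: 17.8
shift [0.0005 0.0001 0.0004] turn [0. 0. 0.]
t 8.575 pos [ 0.5411 -0.192   0.0702] F [-0.3 -0.1 -0.7] open 0.0257 q [-0.43  0.18  1.71  0.    1.25 -0.27]
```

View pics/k4.png

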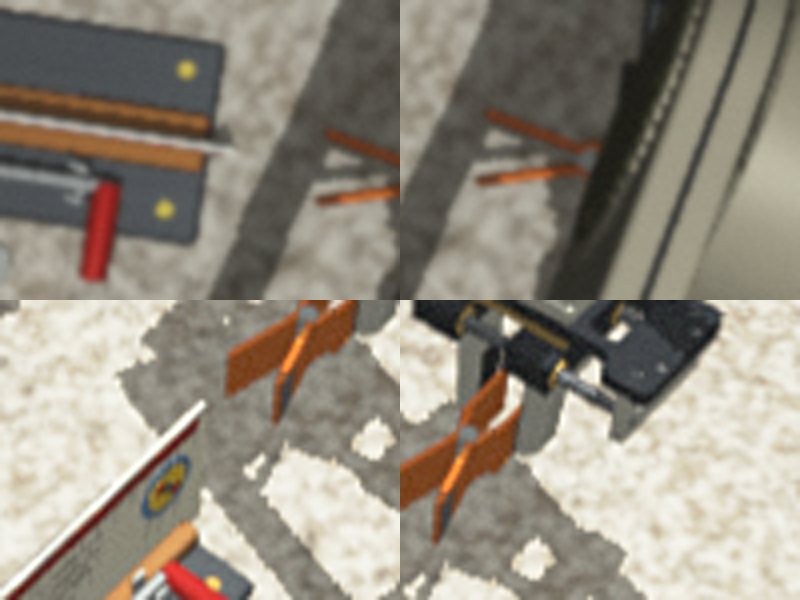

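Top view: the tip midpoint is about 1 px (2 mm) toward the robot from the card's line, and the clip's yaw is off by about 1.5°. I'll trim that and slide in along the card.

```bash
python3 -m crank '[[[-1,0,0,0,0,0,0.02],[-1,0.02,0,0,0,0,0.02],[-1,0.045,0,0,0,0,0.02],[-1,0.065,0,0,0,0,0.02],[-1,0.075,0,0,0,0,0.02]]]';python3 - <<'E'
from h import *
s=read_state();print(s["tool_pos"],s["force"])
t=read_camera("top");s=read_camera("side")
c=lambda i,x,y:cv2.resize(i[y:y+60,x:x+60],None,fx=6.6,fy=6.6,interpolation=cv2.INTER_CUBIC)
cv2.imwrite("pics/k5.png",np.hstack([c(t,290,240),c(s,315,210)])[:,:,::-1])
E
```

```text
t: 9.3
tool_pos: [0.5473, -0.1535, 0.0702]
orientation: [-2.424, -1.998, -0.0]
force: [0.0, -0.4, 0.5]
opening: 0.0256
gripper_force: 17.8
[ 0.54729668 -0.15350551  0.07022763] [ 0.02227239 -0.35581594  0.48033197]
```

View pics/k5.png

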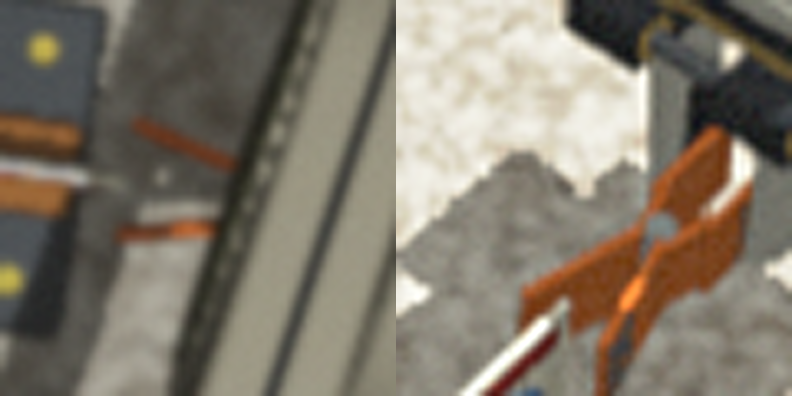

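The card edge is at (125,187), at the mouth entrance between tips (137,127) and (120,236). The clip sits about 1.8 mm too far back, so I'll correct sideways first and then slide in 20 mm.

```bash
python3 -m crank '[[[-1,0.002,-0.0037,0,0,0,0],[-1,0.013,-0.004,0,0,0,0],[-1,0.026,-0.0045,0,0,0,0],[-1,0.036,-0.005,0,0,0,0],[-1,0.041,-0.005,0,0,0,0]]]';python3 -m crank '[[[-1,0,0,0,0,0,0],[-1,0,0,0,0,0,0],[-1,0,0,0,0,0,0],[-1,0,0,0,0,0,0],[-1,0,0,0,0,0,0]]]';python3 - <<'E'
from h import *
t=read_camera("top");s=read_camera("side")
c=lambda i,x,y:cv2.resize(i[y:y+60,x:x+60],None,fx=6.6,fy=6.6,interpolation=cv2.INTER_CUBIC)
cv2.imwrite("pics/k6.png",np.hstack([c(t,280,240),c(s,310,210)])[:,:,::-1])
E
```

```text
t: 10.02
tool_pos: [0.5487, -0.1336, 0.0702]
orientation: [-2.425, -1.998, 0.0]
force: [-0.4, 0.5, -0.7]
opening: 0.0256
gripper_force: 17.8
t: 10.65
tool_pos: [0.5486, -0.1341, 0.0702]
orientation: [2.425, 1.997, 0.0]
force: [-0.3, -0.1, -0.5]
opening: 0.0258
gripper_force: 17.8
```

View pics/k6.png

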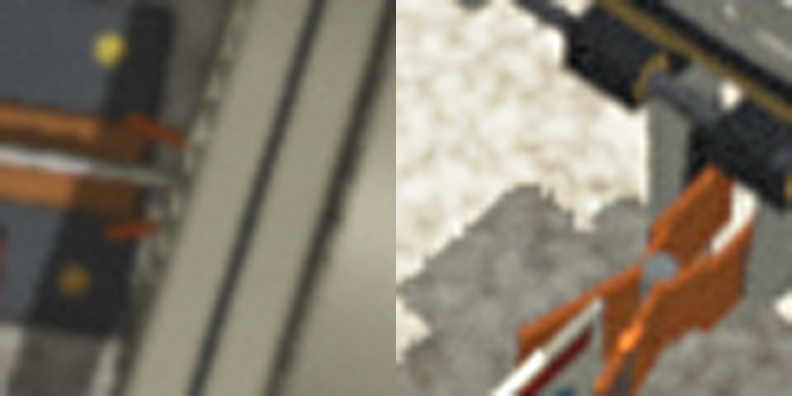

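The card edge is about 19 mm inside the mouth. The tips at (127,118) and (108,235) are centred on the card line within about 1 mm, and the measured force is near zero. Handing in.

```bash
python3 -c "from plant import *;print(close_job())"
```

```text
the job is handed in; nothing more can be done
None
```

I handed the job in at about 10.8 s: the keeper is down in its fork, and the clip is held wide open with the card's right edge about 19 mm inside its mouth and neither jaw touching; pushing the keeper down turned the stand about 2° and shifted it 2–3 mm, which I left as it was.

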